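Tilt the casting mould to the drain angle and hold it

ROBOT

A 6-joint arm with a two-finger parallel gripper is mounted at the origin on the work surface. World frame = base frame: x ahead of the robot, y to its left, z up, the work surface at z = 0. Lengths are in m, angles in rad, forces in N, time in s.
With the tool pointing down it reaches from about 0.325 to 0.925 m from the base axis. Payload 3.1 kg.
Tool frame: the origin (TCP) lies midway between the tips of the shut fingers; the grasp point (between the pads) lies 19 mm behind it; z points along the fingers, x is the direction in which the jaws open and shut, and the axes are right-handed (so a half turn about z gives the same grasp; the last joint's range is limited). The gripper opens to 85 mm and grips with 20 to 120 N. Pads are 22 mm wide; open, the fingers measure 114 mm over their backs; the gripper's body (76 mm by 85 mm) begins 54 mm behind the grasp point. The pads swing forward as they close: fully open they stand 13 mm farther back than shut.
Start: joints at [-0.112, 0.217, 1.613, -0, 1.311, -0.112], TCP at [0.625, 0, 0.231] pointing down, gripper open.
Joint ranges: [-2.75, 2.75], [-0.78, 2.1], [0.31, 2.55], [-1.13, 4.27], [0.13, 2.63], [-2.58, 2.58]. Speed limits (rad/s): [2.79, 2.79, 3.14, 3.14, 3.14, 3.14].

INTERFACE

Orientations are given as a unit quaternion [w, x, y, z].
In Python, from cell import arm gives the robot as it stands. The module is installed in compiled form; this text tells all that it offers.
- The arm moves only by the tool move_arm, never from a script. Its argument "moves" is text: rows parted by semicolons, each of 7 numbers parted by spaces: the shift along the tool's x, y, z in m, then the turn, a rotation vector about the tool's x, y, z in degrees, then the closure, from -1 (fully open) to 1 (shut). In form: x y z ax ay az grip; .... A call has 1 to 5 rows; each row shifts and turns the commanded pose from where the row before left it, along the tool's axes as they then stand; what a row does not reach is not made up. A row lasts 1/12 s, in which the tool goes at most 41.7 mm and 7.16 degrees, less where a joint would pass 70% of its speed; a pose out of reach is approached as far as the arm can. A call with a gripper value outside its range is refused whole. The fingers move at their own pace and stop on an object; the grip force is fixed at half the most. Time passes only in rows, so rows that do not move let the fingers close. It gives the time, the measured TCP pose, the force and the opening at its end, in the units of the state.
- arm.get_obs(): the state, without advancing time (a new reading comes with each control period).
- arm.camera(name): name is "scene" or "side" or "wrist"; returns the picture (400x640x3 uint8, red, green, blue); there is no depth.
- arm.camera_info(name): a dict with "K" (3x3 intrinsics, pixels), "R" (3x3) and "t" (3): a world point X has camera coordinates R X + t; the wrist camera has in their place "tool_from_camera" (4x4, takes a point from camera to tool coordinates, whose origin is the TCP and whose axes are the tool frame's). Camera axes: x right, y down, z forward; pixel columns grow to the right and rows downward; lengths in m; the calibration is good to about 2 mm. A picture is of the moment at which its call begins: read the wrist's pose just before it. camera_info takes no time and is no camera call.
- arm.hand_in(): hands the job in, once; it reports no verdict.
The state is a dict: "time_s": time; "qpos": joint angles; "joint_velocities": joint speeds; "effort": joint torques, N m; "tcp_pos": TCP position; "tcp_rot": TCP orientation; "wrist_force": force on the tool from outside, world axes, zero at the start; "wrist_torque": the same for the moment, N m; "opening": finger opening in m.
Only numpy, scipy, OpenCV 4.12 (cv2) and the standard library are available. Lean on these libraries where they do the work, as an engineer would, in place of code of your own. Each camera call takes 0.05 s, during which the arm holds its last target. There are 200 camera calls.

TASK

Set up the casting stand for draining the plaster mould: with the tilting board still lying flat, slide the carriage along its two rails all the way against the stop at the right-hand end (seen from the robot). Then take the board by the round bar at its front edge, swing it up until it is in line with the brass pointer beside it, and finish while still holding it there by the bar, as it falls back when let go. Do not knock or shift the pots and tools standing about.

Things in the scene. Friction and masses are not known exactly. Their poses are not given: they have to be found in the camera images.
- stand: Fixed casting stand: plywood base 330 x 500 x 18 mm, two steel rails along its y, steel end blocks 64 mm tall. Origin on the table below the board's hinge line, midway between the blocks; the base reaches 170 mm to its -x (robot side) and 160 mm to +x, with a low steel tray behind the hinge. Its -y points to the end with the stop (rubber bumper on the block). Place and yaw differ each run.
- carriage (a joint): Slide of the aluminium carriage along the rails, m: 0 at the left end, grows towards the stand's -y, 0.160 against the stop. About 3 N of friction, stays where it is left. It carries the knob post, the hinged board and the pointer; its plate is 210 x 280 mm, top 62 mm above the table.
- knob_grip (a point): Point on the carriage's upright knob post, left of the board, for sliding the carriage; 135 mm above the table. Black round grip 24 mm in diameter, 100 to 150 mm above the table, 14 mm steel post below it; 45 mm free between grip and board. It lies 130 mm to -x and 142 mm to +y of the pivot. Moves with the carriage, axes as the stand's.
- pivot (a point): Point on the board's hinge axis, mid-width of the board, 105 mm above the table; moves with the carriage. The axis runs along the stand's y. Axes as the stand's.
- board (a joint): Hinge angle of the tilting board, rad: 0 flat (its start), grows as its robot-side front edge swings up, at most 1.25. Plywood 205 mm long from the hinge, 170 wide, 12 thick, mid-plane through the hinge axis. The strapped-on white plaster mould (100 x 93 mm) stands 64 mm over the mid-plane, 100 mm behind the bar. 0.65 to 0.95 kg in all; falls back flat when let go (3 to 5 N at the bar).
- bar: Round steel grip bar at the board's front edge, part of the board: 14 mm thick, 130 long, parallel to the hinge axis and 250 mm from it, in the board's mid-plane, 105 mm above the table when flat. 102 mm free between its brackets, 45 mm free to the board, clear above and below. Origin at its middle; x along the board to the hinge, y along the bar, z normal to the board.
- pointer (a joint): Angle of the brass pointer, rad, same sense and same axis as the board's angle; the board is in line with the pointer when the two values are equal. Set anew each run between 0.35 and 0.95, locked (does not move by itself or by light touch).
- pointer_tip (a point): Centre of the 22 mm round end of the brass pointer, a strip 14 mm broad on the right-hand (-y) side of the board turning about the hinge axis: 195 mm from the axis, 113 mm to -y of the pivot. x points along the strip to the hinge axis, y along the hinge axis. A thin steel arc, 165 mm from the axis, stands beside the strip.
- vase: Bystander: terracotta vase, 86 mm wide, 140 mm tall, origin under its centre.
- jar: Bystander: closed jar, 72 mm wide, 100 mm tall, origin under its centre.
- bowl: Bystander: blue ceramic bowl, 124 mm wide, 55 mm tall, origin under its centre.
- cup: Bystander: white cup, 72 mm wide, 80 mm tall, standing on the table left of the knob; origin under its centre.
- block: Bystander: wooden block 90 x 50 x 30 mm lying on the table just in front of the stand, about under the bar; origin under its centre.
- spatula: Bystander: spatula lying on the table in front, handle to its -x.
- brush: Bystander: brush lying on the table in front, handle to its -x.

How it is judged:
On the way:
1. carriage against the stop, board still flat (value of joint carriage above 0.155 m and value of joint board below 0.15 rad), for 0.2 s.
At the end, for the whole second after the job is handed in: The carriage is within 5 mm of its stop, the board is at rest and in line with the pointer within 0.06 rad (3.4 degrees), and the fingers carry it by the bar (more than 1.5 N) (value of joint carriage above 0.155 m and angle between the x axis of bar and the x axis of pointer_tip, either way round below 0.06 rad and velocity of joint board between -0.05 and 0.05 rad/s and contact force between the fingers and bar above 1.5 N); the arm keeps its last pose, push and grip.
It fails at once if a pot or tool standing about is knocked or shifted by more than 25 mm (distance of any of vase, jar, bowl, cup, block, spatula, brush from where it was at the start of the episode above 0.025 m).
It also fails if it takes over 58 s, if anything falls off the work surface, if the arm or the gripper's body presses on something with over 40 N, if the wrist force passes 120 N, or if a joint passes its speed limit or range.

## Working session

There is one attempt and no reset: what is moved stays moved. The work goes in short steps, Python scripts to look and compute and a tool call to move; the robot and the scene stay as the last step left them, time stands still between calls to the robot, and variables do not carry over. Pictures are saved under pics/ and viewed, about 8 in all and at most 12, crops included, and the job is handed in when it is done.

Besides the shell and the picture viewer there is one more tool, called after "Request:" as name(argument=value, ...) on one line, values as JSON. move_arm: Moves the arm, as the interface text tells. Its arguments: {"type":"object","properties":{"moves":{"type":"string"}},"required":["moves"]}

```bash
mkdir -p pics; python3 - <<'E'
from cell import arm
import cv2
print(arm.get_obs())
for n in("scene","side"):
    cv2.imwrite(f"pics/{n}0.png",arm.camera(n)[:,:,::-1]); print(n,arm.camera_info(n))
print(arm.camera_info("wrist"))
E
```

```text
{'time_s': 0.0, 'qpos': array([-1.12172968e-01,  2.17772933e-01,  1.61494398e+00, -2.29321806e-05,
        1.31128722e+00, -1.12219301e-01]), 'joint_velocities': array([-0.00010998, -0.00012023,  0.00056184, -0.00074331,  0.00095748,
       -0.00090216]), 'effort': array([-2.90135131e-04, -3.96841800e+01, -3.03850436e+01, -2.80225659e-04,
        9.87685227e-03,  9.68610237e-06]), 'tcp_pos': array([6.24180468e-01, 1.24599105e-04, 2.29951478e-01]), 'tcp_rot': array([-1.23986882e-04,  9.99999273e-01,  2.61219878e-05, -1.19940032e-03]), 'wrist_force': array([-0.23471878, -0.15305752, -0.07230653]), 'wrist_torque': array([ 0.02375149,  0.02094756, -0.0370598 ]), 'opening': 0.08495324374615121}
scene {'K': array([[386.43896083,   0.        , 319.4643597 ],
       [  0.        , 386.43896083, 198.92800514],
       [  0.        ,   0.        ,   1.        ]]), 'R': array([[-0.55626342,  0.83096437, -0.00831978],
       [ 0.4609168 ,  0.30018501, -0.83513152],
       [-0.69146707, -0.46838785, -0.54998738]]), 't': array([ 0.29545969, -0.15542647,  1.49589308])}
side {'K': array([[519.0303946
[... 159 characters left out ...]
4, -0.52190593,  0.0130285 ],
       [-0.39201922,  0.62376135, -0.67619724],
       [ 0.34478467, -0.58183844, -0.73660543]]), 't': array([0.45060707, 0.259212  , 1.71477264])}
{'K': array([[289.67433566,   0.        , 325.53497076],
       [  0.        , 289.67433566, 201.30293285],
       [  0.        ,   0.        ,   1.        ]]), 'tool_from_camera': array([[ 9.99999867e-01, -1.15281065e-04,  5.03377873e-04,
        -3.47927639e-04],
       [-2.12105000e-05,  9.64772990e-01,  2.63083783e-01,
        -6.64377349e-02],
       [-5.15973955e-04, -2.63083759e-01,  9.64772859e-01,
        -1.42080246e-01],
       [ 0.00000000e+00,  0.00000000e+00,  0.00000000e+00,
         1.00000000e+00]])}
```

View pics/scene0.png

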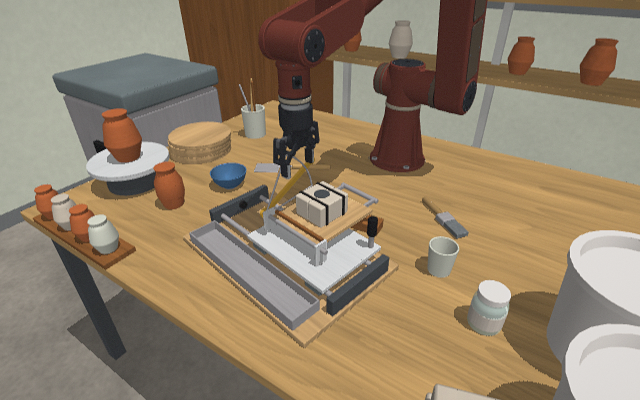

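View pics/side0.png

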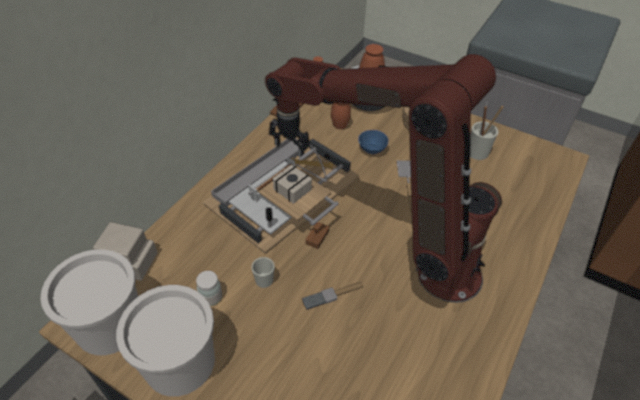

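The scene picture shows the stand in the middle: knob at about (372,228), bar around (355,195), brass pointer around (290,190) and the near block at (358,283). The side picture shows the knob at about (269,214) and the bar at about (318,212). I'll enlarge both.

```bash
python3 - <<'E'
import cv2
a=cv2.imread("pics/scene0.png")[150:345,180:400]; b=cv2.imread("pics/side0.png")[130:250,200:360]
cv2.imwrite("pics/sc.png",cv2.resize(a,None,fx=3,fy=3,interpolation=cv2.INTER_CUBIC))
cv2.imwrite("pics/sd.png",cv2.resize(b,None,fx=5,fy=5,interpolation=cv2.INTER_CUBIC))
E
```

```text
(no output)
```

View pics/sc.png

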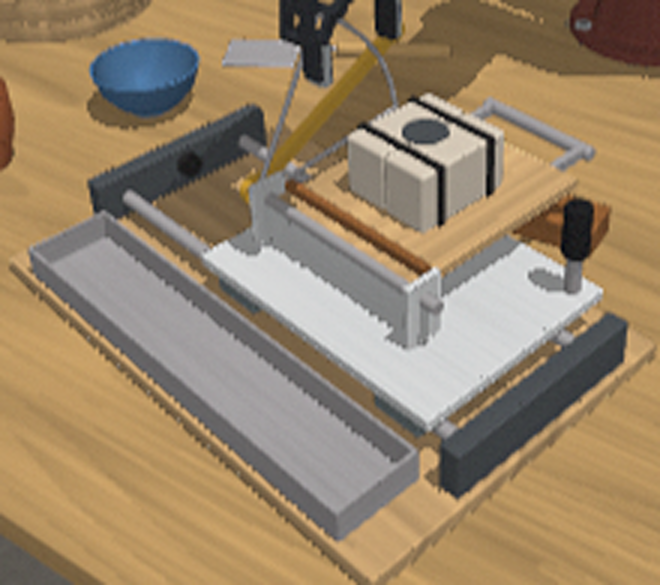

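View pics/sd.png

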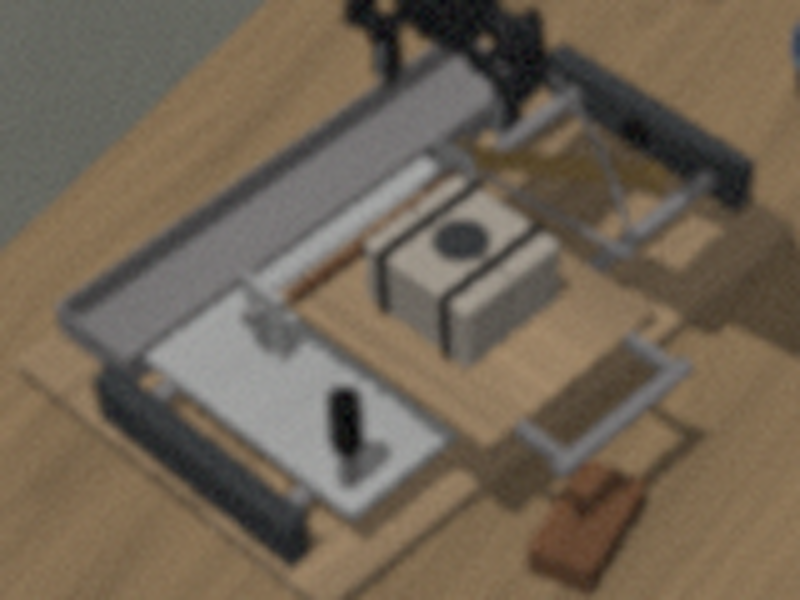

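```bash
cat > h.py <<'E'
import numpy as np, cv2
from cell import arm
from scipy.spatial.transform import Rotation as Ro
from scipy.optimize import least_squares
CI={n:arm.camera_info(n) for n in("scene","side")}
def proj(n,X):
    c=CI[n];p=c["K"]@(c["R"]@X+c["t"]);return p[:2]/p[2]
def world(p,l,car=True):   # p: x,y,yaw,s ; l in stand axes (rel pivot if car), z absolute
    # carriage s=0: pivot y offset +0.08 in stand (assumed), s=.16 -> -0.08
    x,y,w,y0=p[:4]; l=np.array(l,float)
    if car: l[1]+=y0
    return np.array([x,y,0])+Ro.from_euler('z',w).apply(l)
def tip(a,r=.195,y=-.113): return [-r*np.cos(a),y,.105+r*np.sin(a)]
def S(u,v): return "scene",(180+u/3,150+v/3)
def D(u,v): return "side",(200+u/5,130+v/5)
E
python3 - <<'E'
from h import *
obs=[(S(578,205),[-.130,.142,.150],1),(S(490,105),[-.25,-.065,.105],1),(S(590,153),[-.25,.065,.105],1),
(S(652,345),[-.17,.25,.018],0),(S(350,580),[.16,.25,.018],0),(S(12,265),[.16,-.25,.018],0),
(D(345,395),[-.130,.142,.150],1),(D(565,465),[-.25,.065,.105],1),(D(685,367),[-.25,-.065,.105],1),(D(25,365),[.16,.25,.018],0),
(S(390,38),'t',1),(D(655,172),'t',1)]
def f(p):
    return np.concatenate([proj(n,world(p,tip(p[4]) if l=='t' else l,c))-uv for (n,uv),l,c in obs])
r=least_squares(f,[.65,0.05,0.,.08,.6],loss='soft_l1')
print(r.x.round(4)); print(f(r.x).reshape(-1,2).round(1))
p=r.x
for n,l in dict(knob=[-.13,.142,.135],bar=[-.25,0,.105],piv=[0,0,.105]).items(): print(n,world(p,l).round(4))
# bystanders on the table
for n,(nn,uv) in dict(cup=("scene",(442,272)),jar=("scene",(488,328)),bowl=("scene",(228,187)),block=D(585,560),vase=("scene",(172,205)),brush=("side",(320,298))).items():
    c=CI[nn];d=c["R"].T@np.linalg.inv(c["K"])@[*uv,1];o=-c["R"].T@c["t"];print(n,(o-d*o[2]/d[2]).round(3))
E
```

```text
[ 0.6737 -0.0218 -0.2138  0.0441  0.4982]
[[-1.1 -0.2]
 [-1.1 -1. ]
 [ 0.1  0.4]
 [ 0.5 -0.6]
 [ 3.5 -0.5]
 [-1.6 -4.8]
 [-0.7 -0.6]
 [-2.1  0.9]
 [ 0.2 -0.5]
 [-2.  -3.3]
 [ 1.  -3.5]
 [-0.3  0.7]]
knob [0.5862 0.1876 0.135 ]
bar [0.4388 0.0743 0.105 ]
piv [0.6831 0.0213 0.105 ]
cup [0.506 0.357 0.   ]
jar [0.619 0.497 0.   ]
bowl [ 0.506 -0.396  0.   ]
block [0.437 0.121 0.   ]
vase [ 0.684 -0.468  0.   ]
brush [0.314 0.307 0.   ]
```

The model fits to 1–4 px: stand yaw is -12.25°, the knob is at (0.586, 0.188), and the slide left to go is about 0.124 m. I'll move over the knob with the jaws along the stand's x.

Request:
move_arm(moves="-0.0076 -0.0376 0 0 0 0 -1; -0.0076 -0.0376 0 0 0 0 -1; -0.0076 -0.0376 0 0 0 0 -1; -0.0076 -0.0376 0 0 0 6.1 -1; -0.0076 -0.0376 0 0 0 6.1 -1")

```text
time_s: 0.52
tcp_pos: [0.5896, 0.19, 0.2306]
tcp_rot: [0.0, 0.994, -0.109, -0.001]
wrist_force: [1.2, -1.0, 0.3]
opening: 0.0851
```

Request:
move_arm(moves="0 0 0 0 0 0 -1; 0 0 0 0 0 0 -1")

```text
time_s: 0.68
tcp_pos: [0.5901, 0.1906, 0.2306]
tcp_rot: [0.0, 0.995, -0.104, -0.001]
wrist_force: [0.7, -0.9, 0.4]
opening: 0.0854
```

```bash
python3 - <<'E'
from h import *
o=arm.get_obs(); print(o['time_s'],o['tcp_pos'],Ro.from_quat(o['tcp_rot'],scalar_first=True).as_matrix().round(3),o['wrist_force'],o['opening'])
im=arm.camera("wrist")[:,:,::-1].copy(); 
c=arm.camera_info("wrist");T=np.eye(4);T[:3,:3]=Ro.from_quat(o['tcp_rot'],scalar_first=True).as_matrix();T[:3,3]=o['tcp_pos']
W=np.linalg.inv(T@c["tool_from_camera"])
for X in([.5862,.1876,.15],[.4388,.0743,.105]):
    q=c["K"]@(W@[*X,1])[:3];q=q[:2]/q[2];print(q);cv2.circle(im,tuple(int(v) for v in q),4,(0,0,255),1)
cv2.imwrite("pics/w1.png",im)
E
```

```text
0.6833 [0.59011325 0.19055948 0.23063533] [[ 0.978 -0.207 -0.001]
 [-0.207 -0.978 -0.   ]
 [-0.001  0.001 -1.   ]] [ 0.72908125 -0.90162827  0.37474578] 0.08536364317918291
[321.89252329 212.45252453]
[211.41014154 324.36797437]
```

View pics/w1.png

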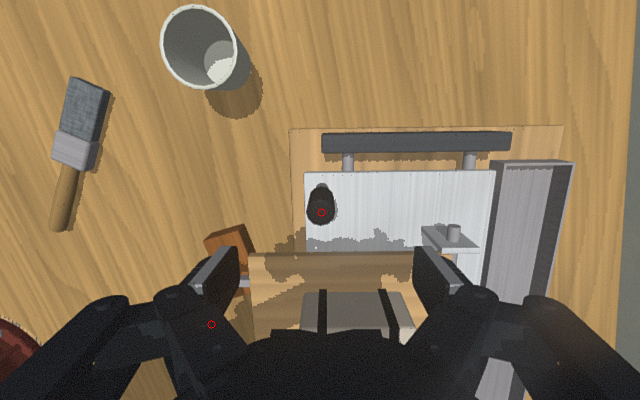

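The wrist picture shows the knob top at about (321,210), against a predicted (322,212). The cup and brush are clear. I'll go down and close on it.

Request:
move_arm(moves="-0.003 0.0035 0.03 0 0 0.3 -1; 0 0 0.03 0 0 0 -1; 0 0 0.03 0 0 0 -1; 0 0 0.023 0 0 0 -1; 0 0 0 0 0 0 -1")

```text
time_s: 1.15
tcp_pos: [0.5826, 0.1828, 0.1115]
tcp_rot: [0.002, 0.994, -0.11, -0.006]
wrist_force: [-1.4, -0.8, -0.4]
opening: 0.0852
```

Request:
move_arm(moves="0 0 0 0 0 0 0.6; 0 0 0 0 0 0 0.6; 0 0 0 0 0 0 0.6; 0 0 0 0 0 0 0.6; 0 0 0 0 0 0 0.6")

```text
time_s: 1.57
tcp_pos: [0.5857, 0.1866, 0.1205]
tcp_rot: [-0.001, 0.994, -0.109, -0.003]
wrist_force: [-17.4, 3.1, 13.9]
opening: 0.0257
```

Request:
move_arm(moves="0 0.01 0 0 0 0 1; 0 0.02 0 0 0 0 1; 0 0.02 0 0 0 0 1; 0 0.02 0 0 0 0 1; 0 0.015 0 0 0 0 1")

```text
time_s: 1.98
tcp_pos: [0.5683, 0.1038, 0.1207]
tcp_rot: [-0.001, 0.994, -0.109, -0.0]
wrist_force: [-3.4, 4.3, 5.8]
opening: 0.0223
```

Request:
move_arm(moves="0 0.01 0 0 0 0 1; 0 0.008 0 0 0 0 1; 0 0.005 0 0 0 0 1; 0 0.005 0 0 0 0 1; 0 0 0 0 0 0 1")

```text
time_s: 2.4
tcp_pos: [0.5628, 0.0756, 0.1207]
tcp_rot: [-0.0, 0.994, -0.109, -0.0]
wrist_force: [-4.6, 0.6, 6.3]
opening: 0.0221
```

Request:
move_arm(moves="0 0.004 0 0 0 0 1; 0 0.004 0 0 0 0 1; 0 0.003 0 0 0 0 1; 0 0.002 0 0 0 0 1; 0 0 0 0 0 0 1")

```text
time_s: 2.82
tcp_pos: [0.5604, 0.0636, 0.1206]
tcp_rot: [-0.001, 0.994, -0.109, 0.0]
wrist_force: [-3.2, 2.8, 7.4]
opening: 0.0221
```

Request:
move_arm(moves="0 0.003 0 0 0 0 1; 0 0.003 0 0 0 0 1; 0 0.003 0 0 0 0 1; 0 0 0 0 0 0 1; 0 0 0 0 0 0 1")

```text
time_s: 3.23
tcp_pos: [0.5586, 0.0547, 0.1207]
tcp_rot: [-0.001, 0.994, -0.109, 0.0]
wrist_force: [-2.9, 0.9, 3.7]
opening: 0.0221
```

Request:
move_arm(moves="0 0.003 0 0 0 0 1; 0 0.003 0 0 0 0 1; 0 0.003 0 0 0 0 1; 0 0.003 0 0 0 0 1; 0 0 0 0 0 0 1")

```text
time_s: 3.65
tcp_pos: [0.5577, 0.0503, 0.1207]
tcp_rot: [-0.008, 0.994, -0.11, 0.002]
wrist_force: [3.7, 22.1, 1.6]
opening: 0.0223
```

The force rose to 22 N with the motion stalled, so the carriage is at the stop. I'll check that with pictures and measure the pointer.

```bash
python3 - <<'E'
from h import *
a=arm.camera("scene")[:,:,::-1]; b=arm.camera("side")[:,:,::-1]
cv2.imwrite("pics/scene2.png",a);cv2.imwrite("pics/side2.png",b)
a=cv2.resize(a[150:320,180:380],None,fx=3,fy=3,interpolation=cv2.INTER_CUBIC)[:,:]
b=cv2.resize(b[120:250,240:380],None,fx=4,fy=4,interpolation=cv2.INTER_CUBIC)
cv2.imwrite("pics/sc2.png",a);cv2.imwrite("pics/sd2.png",b);print(arm.get_obs()['wrist_force'])
E
```

```text
[ 2.78241807 21.46709547  1.80634491]
```

View pics/sc2.png

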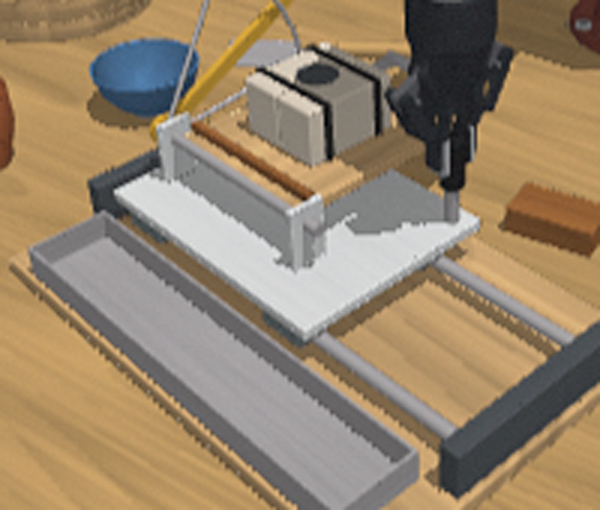

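View pics/sd2.png

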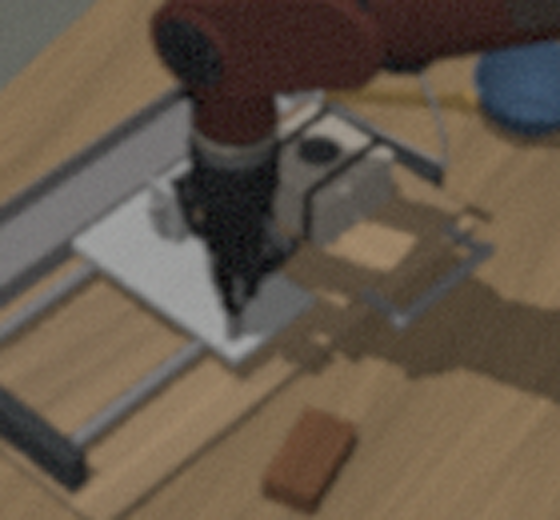

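Both pictures show the carriage plate against the right-hand block with the board flat. The block and bowl haven't moved. Next I'll match the brass strip's colour to the model to get the pointer angle.

```bash
python3 - <<'E'
from h import *
p=np.array([.6737,-.0218,-.2138,-.0951])
for uv,l in(((340,200),[-.25,.065,.105]),((362.5,182),[-.25,-.065,.105])): print(proj("side",world(p,l))-uv)
for l in([-.25,0,.105],[0,0,.105]): print(world(p,l).round(4))
M={}
for n in("scene","side"):
    im=cv2.imread(f"pics/{n}2.png");h=cv2.cvtColor(im,cv2.COLOR_BGR2HSV);
    b=im.astype(int); r=(b[...,0]/(b[...,2]+1.)); M[n]=(r,b[...,2])
    t=proj(n,world(p,tip(.5,.1))).astype(int); print(n,t,[ (r[v,u].round(2)) for u,v in [proj(n,world(p,tip(a,.15))).astype(int) for a in np.arange(.3,1,.05)]])
# score
def strip(n,a):
    poly=[]
    for off,rs in((.007,(.05,.19)),(-.007,(.19,.05))):
        for r in rs:
            poly.append(proj(n,world(p,[-r*np.cos(a)+off*np.sin(a),-.113,.105+r*np.sin(a)+off*np.cos(a)])))
    m=np.zeros((400,640),np.uint8);cv2.fillPoly(m,[np.round(np.array(poly)*16).astype(np.int32)],1,shift=4);return m>0
for a in np.arange(.35,.96,.03): print(round(a,2),[round(float(M[n][0][strip(n,a)].mean()),3) for n in M])
im=cv2.imread("pics/scene2.png");
c=cv2.resize(im[90:220,210:340],None,fx=4.5,fy=4.5,interpolation=cv2.INTER_CUBIC);cv2.imwrite("pics/pt.png",c)
E
```

```text
[-1.0132717   1.47957061]
[0.81828859 0.00699445]
[ 0.4092 -0.0617  0.105 ]
[ 0.6535 -0.1147  0.105 ]
scene [258 166] [np.float64(0.51), np.float64(0.52), np.float64(0.47), np.float64(0.32), np.float64(0.33), np.float64(0.42), np.float64(0.52), np.float64(0.51), np.float64(0.52), np.float64(0.52), np.float64(0.52), np.float64(0.51), np.float64(0.51), np.float64(0.53)]
side [338 144] [np.float64(0.78), np.float64(0.79), np.float64(0.79), np.float64(0.84), np.float64(0.74), np.float64(0.8), np.float64(0.81), np.float64(0.75), np.float64(0.81), np.float64(0.55), np.float64(0.64), np.float64(0.33), np.float64(0.53), np.float64(0.54)]
0.35 [0.603, 0.611]
0.38 [0.57, 0.605]
0.41 [0.484, 0.592]
0.44 [0.396, 0.574]
0.47 [0.35, 0.556]
0.5 [0.308, 0.538]
0.53 [0.337, 0.549]
0.56 [0.378, 0.559]
0.59 [0.422, 0.577]
0.62 [0.467, 0.593]
0.65 [0.488, 0.608]
0.68 [0.542, 0.621]
0.71 [0.554, 0.647]
0.74 [0.553, 0.645]
0.77 [0.631, 0.643]
0.8 [0.63, 0.622]
0.83 [0.689, 0.605]
0.86 [0.698, 0.587]
0.89 [0.762, 0.561]
0.92 [0.779, 0.537]
0.95 [0.81, 0.528]
```

View pics/pt.png

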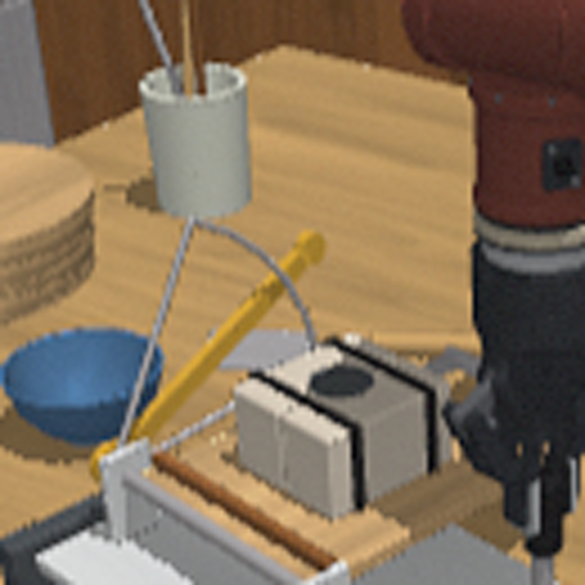

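Both cameras give a pointer angle of about 0.50 rad, with the tip at crop (312,245). I'll let go of the knob and rise.

Request:
move_arm(moves="0 -0.003 0 0 0 0 1; 0 0 0 0 0 0 -1; 0 0 0 0 0 0 -1; 0 0 0 0 0 0 -1; 0 0 0 0 0 0 -1")

```text
time_s: 4.17
tcp_pos: [0.5564, 0.0447, 0.1186]
tcp_rot: [0.0, 0.994, -0.109, 0.0]
wrist_force: [0.6, -0.0, -0.6]
opening: 0.0699
```

Request:
move_arm(moves="0 0 -0.03 0 0 0 -1; 0 0 -0.035 0 0 0 -1; 0 0 -0.035 0 0 0 -0.2; -0.03 0.0355 0 0 0 0 -0.2; -0.03 0.0355 0 0 0 0 -0.2")

```text
time_s: 4.58
tcp_pos: [0.4928, -0.0063, 0.2225]
tcp_rot: [0.0, 0.994, -0.108, 0.004]
wrist_force: [-0.8, -1.3, -0.3]
opening: 0.0521
```

Request:
move_arm(moves="-0.03 0.035 0 0 0 0 -0.2; -0.03 0.03 0 0 0 0 -0.2; 0 0 0 0 0 0 -0.2; 0 0 0 0 0 0 -0.2")

```text
time_s: 4.92
tcp_pos: [0.4197, -0.0539, 0.2179]
tcp_rot: [0.0, 0.994, -0.111, 0.0]
wrist_force: [0.4, 0.2, 1.0]
opening: 0.0511
```

```bash
python3 - <<'E'
from h import *
p=np.array([.6737,-.0218,-.2138,-.0951])
o=arm.get_obs(); Rm=Ro.from_quat(o['tcp_rot'],scalar_first=True).as_matrix()
print(o['time_s'],o['tcp_pos'].round(4),o['opening'],'shift tool', Rm.T@(world(p,[-.25,0,.087])-o['tcp_pos']))
im=arm.camera("wrist")[:,:,::-1].copy(); 
c=arm.camera_info("wrist");T=np.eye(4);T[:3,:3]=Rm;T[:3,3]=o['tcp_pos']
W=np.linalg.inv(T@c["tool_from_camera"])
for l in([-.25,.065,.105],[-.25,-.065,.105],[-.13,.142,.15]):
    q=c["K"]@(W@[*world(p,l),1])[:3];q=q[:2]/q[2];print(q);cv2.circle(im,tuple(int(v) for v in q),4,(0,0,255),1)
cv2.imwrite("pics/w2.png",im)
E
```

```text
4.9167 [ 0.4197 -0.0539  0.2179] 0.0510845682658975 shift tool [-0.00856441  0.00990655  0.1309291 ]
[315.17241382 135.94330366]
[317.53243478 272.12088435]
[498.40943829  14.14363461]
```

View pics/w2.png

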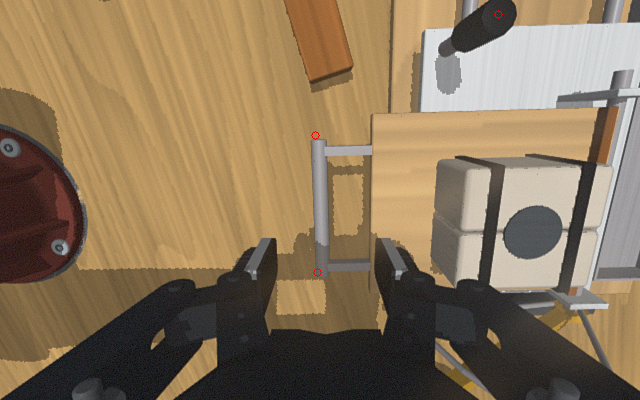

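The bar shows at (320,141)–(321,277), about 4 px right of and below the prediction. I'll correct the shift by 4 mm in x and y, go down and grip.

Request:
move_arm(moves="-0.0045 0.013 0.03 0 0 0 -0.2; 0 0 0.035 0 0 0 -0.2; 0 0 0.035 0 0 0 -0.2; 0 0 0.03 0 0 0 -0.2; 0 0 0 0 0 0 -0.2")

```text
time_s: 5.38
tcp_pos: [0.41, -0.0624, 0.0826]
tcp_rot: [-0.001, 0.994, -0.108, -0.006]
wrist_force: [-1.6, -0.1, -0.0]
opening: 0.0513
```

Request:
move_arm(moves="0 0 0 0 0 0 1; 0 0 0 0 0 0 1; 0 0 0 0 0 0 1; 0 0 0 0 0 0 1; 0 0 0 0 0 0 1")

```text
time_s: 5.8
tcp_pos: [0.4129, -0.0639, 0.0903]
tcp_rot: [-0.0, 0.994, -0.108, -0.002]
wrist_force: [-8.2, 1.7, 7.3]
opening: 0.0121
```

```bash
python3 -c "
from cell import arm
o=arm.get_obs();print(o)"
```

```text
{'time_s': 5.8, 'qpos': array([-3.21231122e-01, -4.89259005e-02,  2.19187736e+00, -1.12883206e-03,
        1.00348934e+00, -1.04493304e-01]), 'joint_velocities': array([-0.00129218, -0.00380681,  0.00331171, -0.00088323, -0.00480461,
       -0.00051729]), 'effort': array([ -0.49318794, -21.9688797 , -27.9583472 ,   0.33878898,
        -2.56076396,   0.23643259]), 'tcp_pos': array([ 0.4128683 , -0.06391632,  0.09027466]), 'tcp_rot': array([-4.75680156e-05,  9.94163683e-01, -1.07853924e-01, -2.46976573e-03]), 'wrist_force': array([-8.16212714,  1.71464818,  7.25266132]), 'wrist_torque': array([0.34127726, 1.43045843, 0.25034208]), 'opening': 0.012100232052264905}
```

The bar is gripped at a 12 mm opening. I'll swing it up along the arc, turning the tool with the board at about 0.04 rad per row.

Request:
move_arm(moves="-0.0004 0 -0.01 0 -2.3 0 1; -0.0004 0 -0.01 0 -2.3 0 1; -0.0004 0 -0.01 0 -2.3 0 1; -0.0004 0 -0.01 0 -2.3 0 1; 0 0 0 0 0 0 1")

```text
time_s: 6.22
tcp_pos: [0.4137, -0.064, 0.1307]
tcp_rot: [-0.009, 0.991, -0.108, -0.083]
wrist_force: [-6.9, 2.4, -2.3]
opening: 0.0118
```

Request:
move_arm(moves="-0.0004 0 -0.01 0 -2.3 0 1; -0.0004 0 -0.01 0 -2.3 0 1; -0.0004 0 -0.01 0 -2.3 0 1; -0.0004 0 -0.01 0 -2.3 0 1; 0 0 0 0 0 0 1")

```text
time_s: 6.63
tcp_pos: [0.421, -0.0654, 0.1705]
tcp_rot: [-0.018, 0.981, -0.107, -0.162]
wrist_force: [-8.1, 2.3, -0.4]
opening: 0.0116
```

Request:
move_arm(moves="-0.0004 0 -0.01 0 -2.3 0 1; -0.0004 0 -0.01 0 -2.3 0 1; -0.0004 0 -0.01 0 -2.3 0 1; 0 0 0 0 0 0 1; 0 0 0 0 0 0 1")

```text
time_s: 7.05
tcp_pos: [0.4301, -0.0672, 0.1983]
tcp_rot: [-0.025, 0.969, -0.106, -0.22]
wrist_force: [-6.9, 3.8, 0.0]
opening: 0.0118
```

```bash
python3 - <<'E'
from h import *
o=arm.get_obs(); Rm=Ro.from_quat(o['tcp_rot'],scalar_first=True).as_matrix()
print(o['time_s'],o['qpos'].round(3),o['wrist_force'],o['opening'])
print('tool pitch',np.arctan2(-Rm[2,0],np.hypot(Rm[0,0],Rm[1,0])))
b=o['tcp_pos']-.0147*Rm[:,2];print('bar',b,'angle from rise',np.arcsin((b[2]-.105)/.25))
for n,(u0,u1,v0,v1) in dict(scene=(220,380,100,220),side=(240,400,110,230)).items():
    im=arm.camera(n)[:,:,::-1]; cv2.imwrite(f"pics/{n}3.png",im)
    cv2.imwrite(f"pics/{n}3c.png",cv2.resize(im[v0:v1,u0:u1],None,fx=5,fy=5,interpolation=cv2.INTER_CUBIC))
E
```

```text
7.05 [-0.294  0.156  1.808 -0.032  1.623 -0.071] [-6.86203145  3.80143488  0.01632943] 0.011777812837933927
tool pitch 0.4465310334306163
bar [ 0.43628034 -0.06855328  0.21157535] angle from rise 0.4404000766659213
```

View pics/scene3c.png

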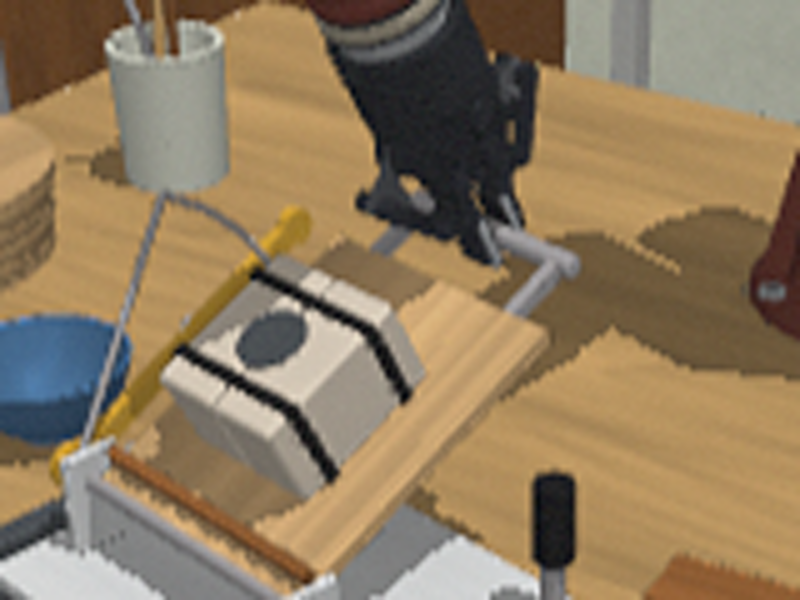

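The scene picture shows the board up and still short of the pointer. The tip is at crop (295,222), i.e. full (279.0,144.4), and the bar's left end is at crop (575,265). I'll compute both angles from the same view as a cross-check.

```bash
python3 - <<'E'
from h import *
from scipy.optimize import minimize_scalar as ms
T=np.array([279.0,144.4]); B=np.array([335.,153.])
for p in([.6737,-.0218,-.2138,-.0951],[.6777,-.0218,-.2138,-.0991],[.6777,-.0218,-.2138,-.0951]):
    f=lambda uv,r,y:ms(lambda a:np.sum((proj("scene",world(p,tip(a,r,y)))-uv)**2),bounds=(.2,1.1),method='bounded')
    for uv,r,y in((T,.195,-.113),(B,.25,.065)):
        s=f(uv,r,y);print(round(s.x,3),(proj("scene",world(p,tip(s.x,r,y)))-uv).round(1),end='  ')
    print()
    # line fit for strip: mask of brass
im=cv2.imread("pics/scene3.png").astype(int);m=(im[...,0]<.36*im[...,2])&(im[...,2]>120);m[:,:225]=0;m[:,285:]=0;m[:140]=0;m[200:]=0
ys,xs=np.nonzero(m);print(len(xs),xs.min(),xs.max(),ys.min(),ys.max())
l=cv2.fitLine(np.c_[xs,ys].astype(np.float32),cv2.DIST_HUBER,0,.01,.01).ravel();print('strip slope',np.degrees(np.arctan2(-l[1],l[0])))
p=[.6777,-.0218,-.2138,-.0971]
for a in np.arange(.42,.6,.02):
    d=proj("scene",world(p,tip(a,.19)))-proj("scene",world(p,tip(a,.02)));print(round(a,2),np.degrees(np.arctan2(-d[1],d[0])).round(2))
E
```

```text
0.493 [ 0.4 -0.3]  0.44 [-0.1  0.1]  
0.477 [-0.8  0.5]  0.431 [-1.7  0.7]  
0.492 [-0.4  0.2]  0.443 [-1.   0.4]  
235 230 281 141 199
strip slope 47.75758
0.42 43.67
0.44 44.55
0.46 45.43
0.48 46.3
0.5 47.18
0.52 48.05
0.54 48.92
0.56 49.79
0.58 50.65
```

The tip gives 0.49, the strip's slope 0.51, and the strip's colour gave 0.50, so the target is 0.50. The bar reads 0.44 both by kinematics and in the image, so I'll raise it 0.058 rad more.

Request:
move_arm(moves="-0.0003 0 -0.0075 0 -1.7 0 1; -0.0003 0 -0.007 0 -1.6 0 1; 0 0 0 0 0 0 1; 0 0 0 0 0 0 1; 0 0 0 0 0 0 1")

```text
time_s: 7.57
tcp_pos: [0.4358, -0.0683, 0.2116]
tcp_rot: [-0.028, 0.963, -0.105, -0.247]
wrist_force: [-6.3, 3.0, -0.1]
opening: 0.0119
```

```bash
python3 - <<'E'
from h import *
o=arm.get_obs(); Rm=Ro.from_quat(o['tcp_rot'],scalar_first=True).as_matrix()
print(o['time_s'],o['wrist_force'],o['opening'],abs(o['joint_velocities']).max())
print('tool pitch',np.arctan2(-Rm[2,0],np.hypot(Rm[0,0],Rm[1,0])))
b=o['tcp_pos']-.0147*Rm[:,2];print('bar',b,'angle from rise',np.arcsin((b[2]-.105)/.25))
out=[]
for n,(u0,v0) in dict(scene=(225,105),side=(270,115)).items():
    im=arm.camera(n)[:,:,::-1]; cv2.imwrite(f"pics/{n}4.png",im)
    out.append(cv2.resize(im[v0:v0+148,u0:u0+100],None,fx=4,fy=4,interpolation=cv2.INTER_CUBIC))
cv2.imwrite("pics/fin.png",np.hstack(out))
E
```

```text
7.5667 [-6.28340617  2.98643699 -0.14333024] 0.011921873417738657 0.006808423814131269
tool pitch 0.5030094300239626
bar [ 0.44267329 -0.06983043  0.22444716] angle from rise 0.4981356932089258
```

View pics/fin.png

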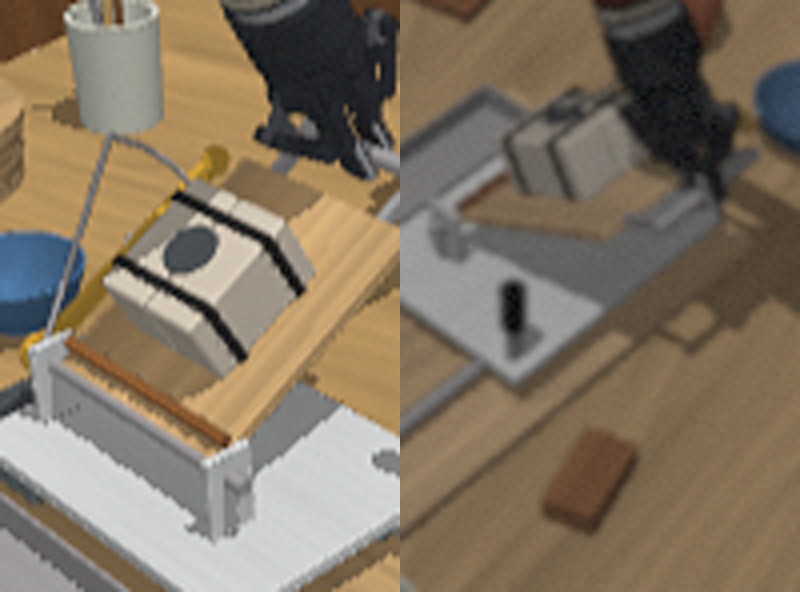

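The scene half shows the board edge running parallel to the brass strip at about 47°. The side half shows the bar held and the wooden block in place. The bar has shifted only 0.5 mm along the rails since the grasp, so the carriage is still at its stop. Handing in.

```bash
python3 -c "
from cell import arm
print(arm.hand_in())"
```

```text
the job is handed in; nothing more can be done
None
```

I slid the carriage by its knob to the right-hand stop with the board still flat. Then I gripped the bar, swung the board up to the pointer and handed in at about 7.7 s, still holding it. No verdict is reported.

- **Carriage:** the motion stalled at the stop with 22 N on the wrist, and the pictures showed the plate against the right-hand block. From grasp to end the bar moved only about 0.5 mm along the rails, so the carriage should still be within 5 mm of its stop.
- **Board angle:** the arm's position gave about 0.50 rad at the end.
- **Pointer angle:** the three image estimates differed slightly: 0.49 (tip), 0.50 (strip colour) and 0.51 (strip slope). That puts the error at about 0.02 rad or less, against the 0.06 allowed.
- **Grip:** the fingers were shut on the bar at an 11.9 mm opening, with the arm at rest. The net vertical wrist force read about 0 N, not the 3–5 N that should be carried at the bar. I did not resolve that, and the finger force on the bar was not measured directly.
- **Pots and tools:** the block and bowl looked unmoved in the last pictures. I did not check the cup, jar, vase, spatula and brush again at the end, but no move went near them.

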